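# Power down the test dock and rock the sensor module out

## Robot

A 6-joint arm with a two-finger parallel gripper is mounted at the origin on the work surface. World frame = base frame: x ahead of the robot, y to its left, z up, the work surface at z = 0. Lengths are in m, angles in rad, forces in N, time in s.
With the tool pointing down it reaches from about 0.35 to 0.775 m from the base axis. Payload 7.3 kg.
Tool frame: the origin (TCP) lies at the very end of the fingers, on their centre line; the grasp point (between the pads) lies 19 mm behind it; z points along the fingers, y is the line along which they close (so a half turn about z gives the same grasp; the last joint's range is limited). The gripper opens to 92 mm and grips with 3 to 60 N. Pads are 19 mm wide; open, the fingers measure 130 mm over their backs; the gripper's body (75 mm by 190 mm) begins 47 mm behind the grasp point.
Start: joints at [-1.346, 0.342, 1.524, -0, 1.275, -0.146], TCP at [0.19, -0.489, 0.227] pointing down, gripper open.
Joint ranges: [-2.53, 2.53], [-0.77, 2.02], [0.04, 2.7], [-1, 4.14], [0.28, 2.66], [-3.11, 3.11]. Speed limits (rad/s): [2.57, 2.57, 3.14, 3.14, 3.14, 3.14].

## Interface

Orientations are given as [roll, pitch, yaw] about the fixed x, y, z axes, in that order (R = Rz(yaw) Ry(pitch) Rx(roll)).
In Python, from cell import observe, read_camera, get_calibration, hand_in, search_frame gives the robot as it stands.
- The arm moves only by the tool step_arm, never from a script. Its argument "commands" is a list of rows, each an object with "translation": the shift along the tool's x, y, z in mm, a list of three; "roll": the turn about the tool's z in rad. In form: [{"translation": [x, y, z], "roll": roll}, ...]. A call has 1 to 20 rows; each row shifts and turns the commanded pose from where the row before left it, along the tool's axes as they then stand; what a row does not reach is not made up. A row lasts 1/12 s, in which the tool goes at most 41.7 mm and 7.16 degrees, less where a joint would pass 70% of its speed; a pose out of reach is approached as far as the arm can. A call is refused whole if a number of a shift passes 41.7 or a number of a turn 0.125, either way. A call with a gripper value outside its range is refused whole. "fingers" is the opening, from 0 (shut) to 1 (fully open), set as the call begins (left out, the last holds). The fingers move at their own pace and stop on an object; "grip_force" is the grip in N (left out, the last holds). Time passes only in rows, so rows that do not move let the fingers close. It gives the time, the measured TCP pose, the force, the opening and the grip force at its end, in the units of the state.
- observe(): the state, without advancing time (a new reading comes with each control period).
- read_camera(name): name is "scene" or "top" or "wrist"; returns the picture (400x640x3 uint8, red, green, blue); there is no depth.
- get_calibration(name): a dict with "camera_matrix" (3x3 intrinsics, pixels), "world_from_camera" (4x4, takes a point from camera to world coordinates). Camera axes: x right, y up, looking along -z (the intrinsics and any distortion apply to the point x, -y, -z); pixel columns grow to the right and rows downward; lengths in m; the calibration is good to about 2 mm. The wrist camera is an equidistant fisheye: a pixel r from the principal point sees the ray r / f radians off the axis. A picture is of the moment at which its call begins: read the wrist's pose just before it. get_calibration takes no time and is no camera call; for the wrist camera it gives the pose at the moment of the call.
- hand_in(): hands the job in; it is judged then, once.
Trained networks look in the newest picture that a camera, given by its name, has taken for a name from the list of things; names that differ only in an ending like _2 or _b are one class to them, and where a whole thing is asked for, a point or a joint stands for the part that bears it (a point fixed in the world has none). Each returns a list of dicts, best first, with "confidence" (0 to 1); they miss things now and then, are a little off and sometimes report something else, mostly with a low value. They report only what shows in the picture. A call takes as long as a camera call. They do not tell look-alikes from the thing itself.
- search_frame(camera, name): "at" ([x, y, z] in m, in world coordinates, good to about 4 mm: the middle of the surface that is visible of it).
The state is a dict: "time": time; "qpos": joint angles; "qvel": joint speeds; "joint_efforts": joint torques, N m; "tool_pos": TCP position; "tool_rot": TCP orientation; "contact_force": force on the tool from outside, world axes, zero at the start; "torque": the same for the moment, N m; "opening": finger opening in m; "grip_force": force on a finger pad.
Only numpy, scipy, OpenCV 4.12 (cv2) and the standard library are available. Lean on these libraries where they do the work, as an engineer would, in place of code of your own. Each camera call takes 0.05 s, during which the arm holds its last target. There are 200 camera calls.

## Task

Turn the black knob on the blue bench supply anticlockwise to its off stop. Then rock the tightly seated white module free of its dock: ease its yellow-striped side up past its catch first, then its other side, keeping it down in the socket while you rock it; finally lift it level and keep holding it in the gripper just clear, about 2 cm above the dock, over the socket. Finish while still holding it, with the knob off and the spool, screwdriver and ruler left alone.

Things in the scene. Friction and masses are not known exactly. Their poses are not given: they have to be found in the camera images.
- supply: Blue bench supply box, 130 x 130 x 50 mm high, fixed to the bench (its place and yaw differ each time; it may stand left or right of the dock). Origin at the centre of its underside, z up, axes along its sides. The knob stands in the middle of its top; a red dot on the top, on the box's -x side of the knob, marks off.
- knob_grip (a point): Grip point of the black knob, on its vertical axis, 87 mm above the bench. The knob is a disc of 44 mm diameter that carries an upright bar grip 42 mm long, 14 mm thick, from 64 to 94 mm above the bench. The bar lies along this point's x axis (which turns with the knob); a white pointer line is on the bar's top at the -x end.
- knob (a joint): Angle of the knob: 0 = off, its end stop fully anticlockwise seen from above (bar along the supply's x axis, pointer at the red dot); grows clockwise, up to 2.6 rad; starts between 0.6 and 1.3. It turns against a friction of about 0.05 N m and stays where it is left.
- dock: Test dock, grey box with black top and thin blue lines, 140 x 140 x 46 mm high, fixed to the bench (place and yaw differ). Origin at the centre of its underside, z up, axes along its sides. In the middle of its top is a socket 16 mm deep, 34.4 mm along x and 49 mm along y.
- socket (a point): Centre of the socket's floor, 30 mm above the bench, axes as the dock's. The socket's mouth (the dock's top) is 16 mm above this point. Along its +y and -y sides lie sprung round steel catches (8 mm thick, centres 7.6 mm above the floor, 25.5 mm from the middle), which give outward by up to 4 mm.
- module: White plug-in module, yellow stripe on its +y side, loose, about 0.12 kg, seated in the socket with the dock's axes. Origin: centre of its underside, z up. A block 30 mm (x) by 32 mm (y), top 62 mm above the underside (46 mm above the dock's top when seated), on a grey foot 6 mm thick, 32 mm (x) by 46 mm (y) over two rounded lips (radius 3 mm) on the +y and -y edges, held under the catches.
- stripe_edge (a point): Point on the module's underside, 20 mm to its +y (yellow-striped) side of the origin; at the height of socket when seated. A side is past its catch once its edge has risen about 9 mm; a catch resists with some 15 to 20 N at the edge, so tilt about the other edge (0.2 to 0.27 rad about the x axis, block gripped across y) to free one side at a time. There is room to tilt 0.3 rad.
- plain_edge (a point): Point on the module's underside, 20 mm to its -y (plain) side of the origin; at the height of socket when seated.
- spool: Orange thread spool, 42 mm diameter, 46 mm high, standing loose beyond the work; origin at the centre of its underside. Leave alone.
- screwdriver: Screwdriver with a yellow handle, 200 mm long, 26 mm thick, lying loose near the robot, roughly along world y. Leave alone.
- ruler: Blue ruler bar 200 x 30 x 5 mm, lying loose beyond the work, roughly along world y; origin at the centre of its underside. Leave alone.
There are look-alikes about, which are no part of the job. Leave any green look-alike of the module alone.

How it is judged:
On the way, in this order (a step that is already met when the one before it is completed fails the run):
1. the knob is turned off (within 0.1 rad of its stop) while the module still sits fully home (value of joint knob below 0.1 rad and z of each of stripe_edge, plain_edge in the frame of socket below 0.003 m), for 0.1 s.
2. the striped side is up at least 7 mm while the other side is still down (under 4 mm) (value of joint knob below 0.1 rad and z of stripe_edge in the frame of socket above 0.007 m and z of plain_edge in the frame of socket below 0.004 m), for 0.05 s.
3. the plain side is up at least 7 mm too while the striped side is still inside the socket (under 16 mm) (value of joint knob below 0.1 rad and z of plain_edge in the frame of socket above 0.007 m and z of stripe_edge in the frame of socket below 0.016 m), for 0.05 s.
At the end, for the whole second after the job is handed in: The knob is within 0.1 rad of its off stop; the gripper holds the module still, within 0.2 rad of upright, its underside 4 to 45 mm above the dock's top, within 25 mm sideways of the socket's centre and not touching the dock (value of joint knob below 0.1 rad and z of stripe_edge in the frame of socket between 0.02 and 0.061 m and z of plain_edge in the frame of socket between 0.02 and 0.061 m and horizontal distance between module and socket below 0.025 m and angle between module's own z axis and vertical below 0.2 rad and contact force between module and the fingers above 1 N and contact force between module and dock below 0.05 N and linear speed of module below 0.02 m/s); the arm keeps its last pose, push and grip.
It fails at once if the spool is moved more than 20 mm (distance of spool from where it was at the start of the episode above 0.02 m).
It fails at once if the screwdriver is moved more than 20 mm (distance of screwdriver from where it was at the start of the episode above 0.02 m).
It fails at once if the ruler is moved more than 20 mm (distance of ruler from where it was at the start of the episode above 0.02 m).
It also fails if it takes over 48 s, if anything falls off the work surface, if the arm or the gripper's body presses on something with over 40 N, if the wrist force passes 120 N, or if a joint passes its speed limit or range.

## Working session

There is one attempt and no reset: what is moved stays moved. The work goes in short steps, Python scripts to look and compute and a tool call to move; the robot and the scene stay as the last step left them, time stands still between calls to the robot, and variables do not carry over. Pictures are saved under pics/ and viewed, at most 10 in all, crops included, and the job is handed in when it is done.

Besides the shell and the picture viewer there is one more tool, called after "Request:" in YAML: its name, and indented under it one key for each argument. step_arm: Moves the arm, as the interface text tells. Its arguments: {"type":"object","properties":{"commands":{"type":"array"},"fingers":{"type":"number"},"grip_force":{"type":"number"}},"required":["commands"]}

```bash
mkdir -p pics; python3 - <<'E'
from cell import *
import cv2
for c in ["top","scene"]:
    im=read_camera(c); cv2.imwrite(f"pics/{c}0.png",im[:,:,::-1])
    for n in ["supply","knob_grip","dock","module","spool","screwdriver","ruler"]:
        print(c,n,[(d['confidence'],[round(float(x),3) for x in d['at']]) for d in search_frame(c,n)[:3]])
print(observe()); print(get_calibration("top"))
E
```

```text
top supply [(0.91, [0.582, 0.184, 0.049])]
top knob_grip [(0.61, [0.583, 0.19, 0.066])]
top dock [(0.8, [0.523, -0.117, 0.047])]
top module [(0.73, [0.528, -0.108, 0.092])]
top spool [(0.53, [0.76, -0.179, 0.048])]
top screwdriver [(0.61, [0.385, -0.12, 0.022]), (0.37, [0.76, -0.181, 0.044])]
top ruler [(0.79, [0.775, 0.137, 0.006]), (0.71, [0.525, -0.115, 0.048])]
scene supply [(0.73, [0.601, 0.21, 0.05])]
scene knob_grip [(0.78, [0.591, 0.199, 0.078]), (0.3, [0.551, -0.084, 0.04])]
scene dock [(0.74, [0.555, -0.083, 0.041])]
scene module [(0.93, [0.533, -0.107, 0.077]), (0.77, [0.553, -0.253, 0.039])]
scene spool [(0.9, [0.767, -0.174, 0.034]), (0.52, [0.533, -0.104, 0.078])]
scene screwdriver [(0.77, [0.39, -0.106, 0.018])]
scene ruler [(0.59, [0.779, 0.153, 0.007]), (0.26, [0.602, 0.21, 0.048])]
{'time': 0.8, 'qpos': array([-1.34599571e+00,  3.41980866e-01,  1.52409498e+00,  9.40885709e-06,
        1.27542080e+00, -1.46057122e-01]), 'qvel': array([-1.91662583e-03,  4.38751733e-05,  2.42203378e-04, -7.46523417e-04,
       -1.59728948e-04, -2.01948708e-04]), 'joint_efforts': array(
[... 151 characters left out ...]
2546,  0.2267522 ]), 'tool_rot': array([3.14149636e+00, 5.06726341e-06, 3.70855004e-01]), 'contact_force': array([0.27310779, 0.0501291 , 0.4070479 ]), 'torque': array([-0.01263652,  0.01141823,  0.01632976]), 'grip_force': 0.0, 'opening': 0.09187616603406674}
{'camera_matrix': array([[399.44149048,   0.        , 314.01020008],
       [  0.        , 399.44149048, 201.05104058],
       [  0.        ,   0.        ,   1.        ]]), 'world_from_camera': array([[ 0.02314518,  0.99828417, -0.05378669,  0.50900247],
       [-0.9997149 ,  0.02342695,  0.00461405,  0.00132601],
       [ 0.00586619,  0.05366456,  0.99854179,  0.99348098],
       [ 0.        ,  0.        ,  0.        ,  1.        ]])}
```

View pics/top0.png

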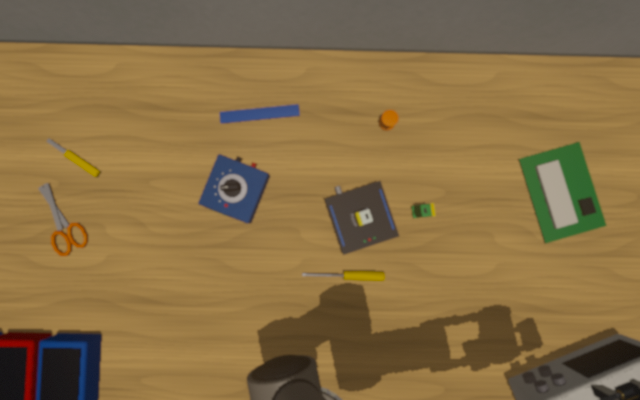

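View pics/scene0.png

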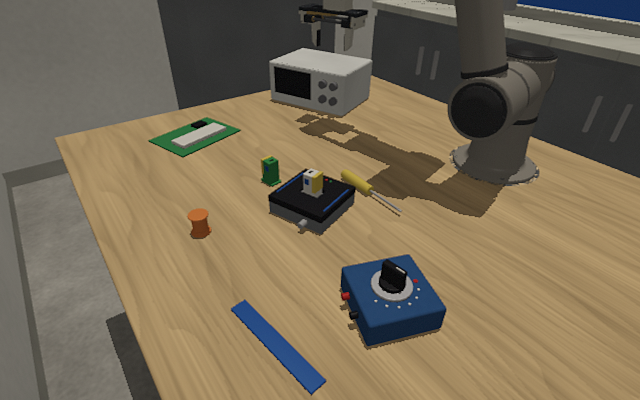

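The top view shows the supply around (234,188), the dock around (361,217) and the green look-alike at (424,210). I'll enlarge the two work areas to read the yaws.

```bash
python3 - <<'E'
import cv2,numpy as np
im=cv2.imread("pics/top0.png")
a=cv2.resize(im[148:228,194:274],(400,400),interpolation=cv2.INTER_CUBIC)
b=cv2.resize(im[177:257,322:402],(400,400),interpolation=cv2.INTER_CUBIC)
cv2.imwrite("pics/crop.png",np.hstack([a,b]))
E
```

```text
(no output)
```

View pics/crop.png

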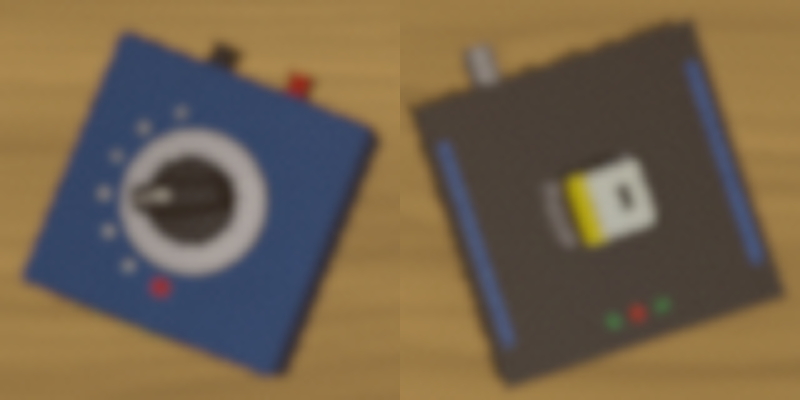

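Crop: the knob centre is at about (192,200), its pointer aims image-left and the red dot is at (161,288), so the knob is about 1.2 rad from off and the supply yaw is about -0.36. The dock yaw is about +0.34, with the stripe facing image-left (+y). I'm moving above the knob now.

Request:
step_arm:
  commands:
    - {"translation": [30.6, -24.4, 0], "roll": 0}
    - {"translation": [30.6, -24.4, 0], "roll": 0}
    - {"translation": [30.6, -24.4, 0], "roll": 0}
    - {"translation": [30.6, -24.4, 0], "roll": 0}
    - {"translation": [30.6, -24.4, 0], "roll": 0}
    - {"translation": [30.6, -24.4, 0], "roll": 0}
    - {"translation": [30.6, -24.4, 0], "roll": 0}
    - {"translation": [30.6, -24.4, 0], "roll": 0}
    - {"translation": [30.6, -24.4, 0], "roll": 0}
    - {"translation": [30.6, -24.4, 0], "roll": 0}
    - {"translation": [30.6, -24.4, 0], "roll": 0}
    - {"translation": [30.6, -24.4, 0], "roll": 0}
    - {"translation": [30.6, -24.4, 0], "roll": 0}
    - {"translation": [30.6, -24.4, 0], "roll": 0}
    - {"translation": [30.6, -24.4, 0], "roll": 0}
    - {"translation": [30.6, -24.4, 0], "roll": 0}
    - {"translation": [30.6, -24.4, 0], "roll": 0}
    - {"translation": [30.6, -24.4, 0], "roll": 0}
    - {"translation": [30.6, -24.4, 0], "roll": 0}
    - {"translation": [30.6, -24.4, 0], "roll": 0}

```text
time: 2.47
tool_pos: [0.5844, 0.1892, 0.2266]
tool_rot: [3.141, 0.0, 0.371]
contact_force: [0.9, -0.1, -0.4]
opening: 0.0917
grip_force: 0.0
```

Request:
step_arm:
  commands:
    - {"translation": [0, 0, 0], "roll": -0.12}
    - {"translation": [0, 0, 0], "roll": -0.12}
    - {"translation": [0, 0, 0], "roll": -0.12}
    - {"translation": [0, 0, 0], "roll": -0.12}
    - {"translation": [0, 0, 0], "roll": -0.12}
    - {"translation": [0, 0, 0], "roll": -0.12}
    - {"translation": [0, 0, 0], "roll": -0.12}
    - {"translation": [0, 0, 0], "roll": -0.12}
    - {"translation": [0, 0, 0], "roll": -0.12}
    - {"translation": [0, 0, 0], "roll": -0.12}
    - {"translation": [0, 0, 0], "roll": 0}
    - {"translation": [0, 0, 0], "roll": 0}

```text
time: 3.47
tool_pos: [0.5838, 0.1873, 0.2266]
tool_rot: [-3.141, 0.0, 1.567]
contact_force: [0.4, -0.7, 0.2]
opening: 0.0917
grip_force: 0.0
```

```bash
python3 - <<'E'
from cell import *
import cv2,numpy as np
print(observe()['tool_pos'],observe()['tool_rot'])
c=get_calibration("wrist"); im=read_camera("wrist"); print(c)
cv2.imwrite("pics/w1.png",im[:,:,::-1])
np.savez("w1.npz",K=c['camera_matrix'],T=c['world_from_camera'])
print(search_frame("wrist","knob_grip"),search_frame("wrist","supply"))
E
```

```text
[0.58383377 0.18726567 0.22662252] [-3.14149886e+00  9.97777891e-05  1.56720418e+00]
{'camera_matrix': array([[309.70691629,   0.        , 320.92507822],
       [  0.        , 309.70691629, 198.59879315],
       [  0.        ,   0.        ,   1.        ]]), 'world_from_camera': array([[ 9.99990943e-01,  3.99546402e-03,  1.46665800e-03,
         5.85046025e-01],
       [-4.24551936e-03,  9.60738343e-01,  2.77423523e-01,
         2.62930177e-01],
       [-3.00638872e-04, -2.77427237e-01,  9.60746604e-01,
         3.84864963e-01],
       [ 0.00000000e+00,  0.00000000e+00,  0.00000000e+00,
         1.00000000e+00]])}
[{'at': [0.5845, 0.1953, 0.0636], 'confidence': 0.71}] [{'at': [0.587, 0.1964, 0.0478], 'confidence': 0.73}]
```

View pics/w1.png

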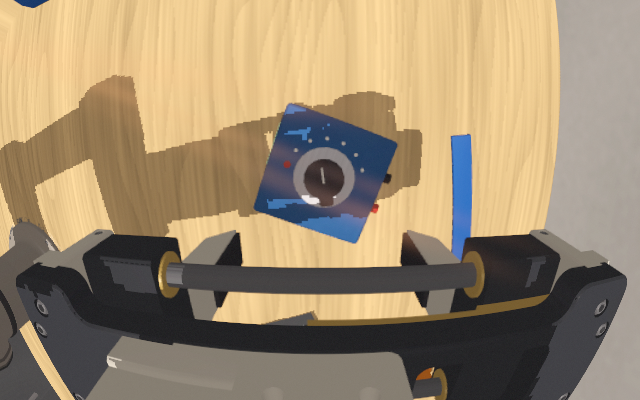

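The wrist view shows the supply's corners at (289,103), (397,145), (357,243) and (254,210). The ring centre is about (324,177), the pointer runs (321,168)-(324,183), and the red dot is at (287,164).

```bash
cat > h.py <<'E'
import numpy as np
def fish(K,T,uv,z):
    d=(np.array(uv,float)-K[:2,2])/K[0,0]; th=np.linalg.norm(d)
    r=np.array([*(d/th*np.sin(th)),np.cos(th)])*[1,-1,-1]
    w=T[:3,:3]@r; o=T[:3,3]; return o+w*(z-o[2])/w[2]
def pin(K,T,uv,z):
    r=np.array([*((np.array(uv,float)-K[:2,2])/K[0,0]),1])*[1,-1,-1]
    w=T[:3,:3]@r; o=T[:3,3]; return o+w*(z-o[2])/w[2]
E
python3 - <<'E'
from h import *
from cell import get_calibration
c=np.load("w1.npz");K,T=c['K'],c['T']
co=[fish(K,T,p,.05)[:2] for p in [(289,103),(397,145),(357,243),(254,210)]]
print(co,np.mean(co,0))
for i in range(4):
    d=co[(i+1)%4]-co[i]; print(np.linalg.norm(d),np.degrees(np.arctan2(d[1],d[0])))
for p,z in [((324,177),.052),((287,164),.05),((321,168),.094),((324,183),.094)]: print(p,fish(K,T,p,z))
g=get_calibration("top");K,T=g['camera_matrix'],g['world_from_camera']
f=lambda u,v,z,o:pin(K,T,(o[0]+u/5,o[1]+v/5),z)
o=(194,148)
for u,v,z in [(192,200,.052),(161,288,.05),(150,195,.094),(235,200,.094)]: print(f(u,v,z,o)[:2])
s=[f(*p,.05,o)[:2] for p in [(125,32),(377,130),(278,372),(25,278)]];print("supply",np.mean(s,0))
o=(322,177)
d=[f(u-400,v,.046,o)[:2] for u,v in [(413,107),(690,20),(783,293),(508,385)]];print("dock",np.mean(d,0),d)
for i in range(4):
    e=d[(i+1)%4]-d[i]; print(np.linalg.norm(e),np.degrees(np.arctan2(e[1],e[0])))
m=[f(u-400,v,.092,o)[:2] for u,v in [(568,176),(632,158),(657,228),(592,247)]];print("mod",np.mean(m,0),m)
E
```

```text
[array([0.55088376, 0.27266771]), array([0.66875081, 0.22745314]), array([0.62716173, 0.11114928]), array([0.5070878 , 0.15283457])] [0.58847103 0.19102617]
0.1262418270725442 -20.987139535829897
0.12351615182588128 -109.6765333348763
0.12710394938188838 160.85486408193316
0.12758553301243825 69.92392757467809
(324, 177) [0.58802012 0.19149138 0.052     ]
(287, 164) [0.54742034 0.2059666  0.05      ]
(321, 168) [0.58480235 0.20930592 0.094     ]
(324, 183) [0.58763375 0.19458538 0.094     ]
[0.58605307 0.19038306]
[0.54420691 0.20397995]
[0.58443046 0.20095244]
[0.58307431 0.16257011]
supply [0.58511665 0.18634595]
dock [ 0.52449138 -0.11705376] [array([ 0.56693736, -0.0280683 ]), array([ 0.61159235, -0.15923791]), array([ 0.48284912, -0.20515579]), array([ 0.43658671, -0.07575304])]
0.13856237996836704 -71.19952576855391
0.1366867605235726 -160.37058960648366
0.13742372538976544 109.67233504262168
0.13879887207136393 20.09347869372314
mod [ 0.52319419 -0.11750249] [array([ 0.5345588, -0.0973146]), array([ 0.54336625, -0.12610579]), array([ 0.51204127, -0.13789005]), array([ 0.50281044, -0.10869954])]
```

Request:
step_arm:
  commands:
    - {"translation": [2.5, 3.5, 0], "roll": -0.12}
    - {"translation": [0, 0, 20], "roll": 0}
    - {"translation": [0, 0, 25], "roll": 0}
    - {"translation": [0, 0, 25], "roll": 0}
    - {"translation": [0, 0, 25], "roll": 0}
    - {"translation": [0, 0, 25], "roll": 0}
    - {"translation": [0, 0, 20], "roll": 0}
    - {"translation": [0, 0, 16], "roll": 0}
    - {"translation": [0, 0, 0], "roll": 0}
  fingers: 0.6

```text
time: 4.37
tool_pos: [0.5851, 0.1893, 0.067]
tool_rot: [-3.135, 0.001, 1.689]
contact_force: [-0.9, 0.2, -0.7]
opening: 0.0554
grip_force: 0.0
```

Request:
step_arm:
  commands:
    - {"translation": [0, 0, 0], "roll": 0}
    - {"translation": [0, 0, 0], "roll": 0}
    - {"translation": [0, 0, 0], "roll": 0}
    - {"translation": [0, 0, 0], "roll": 0}
    - {"translation": [0, 0, 0], "roll": 0}
    - {"translation": [0, 0, 0], "roll": 0}
    - {"translation": [0, 0, 0], "roll": 0}
    - {"translation": [0, 0, 0], "roll": 0}
  fingers: 0
  grip_force: 15

```text
time: 5.03
tool_pos: [0.5869, 0.1898, 0.0712]
tool_rot: [-3.141, 0.0, 1.691]
contact_force: [-4.2, -0.2, 4.5]
opening: 0.0136
grip_force: 15.0
```

Request:
step_arm:
  commands:
    - {"translation": [0, 0, 0], "roll": -0.11}
    - {"translation": [0, 0, 0], "roll": -0.11}
    - {"translation": [0, 0, 0], "roll": -0.11}
    - {"translation": [0, 0, 0], "roll": -0.11}
    - {"translation": [0, 0, 0], "roll": -0.11}
    - {"translation": [0, 0, 0], "roll": -0.11}
    - {"translation": [0, 0, 0], "roll": -0.11}
    - {"translation": [0, 0, 0], "roll": -0.11}
    - {"translation": [0, 0, 0], "roll": -0.11}
    - {"translation": [0, 0, 0], "roll": -0.06}
    - {"translation": [0, 0, 0], "roll": 0}

```text
time: 5.95
tool_pos: [0.5875, 0.1902, 0.0712]
tool_rot: [3.141, 0.0, 2.743]
contact_force: [-1.4, 1.4, 2.6]
opening: 0.0138
grip_force: 15.0
```

```bash
python3 -c "
from cell import *;o=observe();print(o['tool_pos'],o['tool_rot'],o['torque'],o['contact_force'])"
```

```text
[0.58751183 0.19022774 0.07117292] [3.14067989e+00 4.64463509e-04 2.74293459e+00] [0.37227309 0.10514957 0.03707583] [-1.38037715  1.41395838  2.57226781]
```

Request:
step_arm:
  commands:
    - {"translation": [0, 0, 0], "roll": -0.05}
    - {"translation": [0, 0, 0], "roll": -0.04}
    - {"translation": [0, 0, 0], "roll": 0}

```text
time: 6.2
tool_pos: [0.5877, 0.1902, 0.0711]
tool_rot: [3.14, 0.001, 2.829]
contact_force: [-0.5, 1.4, 3.2]
opening: 0.0144
grip_force: 15.4
```

```bash
python3 -c "
from cell import *;o=observe();print(o['tool_pos'],o['tool_rot'],o['torque'],o['contact_force'])"
```

```text
[0.58772147 0.19017039 0.07113695] [3.14045687e+00 8.31846983e-04 2.82935708e+00] [ 0.43961339 -0.06563473 -0.3813441 ] [-0.46305187  1.40715472  3.19528912]
```

The torque jumped to -0.38 N m, so the knob is at its stop. I'll release it and go over the dock.

Request:
step_arm:
  commands:
    - {"translation": [0, 0, 0], "roll": 0}
    - {"translation": [0, 0, 0], "roll": 0}
    - {"translation": [0, 0, 0], "roll": 0}
    - {"translation": [0, 0, -10], "roll": 0}
    - {"translation": [0, 0, -20], "roll": 0}
    - {"translation": [0, 0, -25], "roll": 0}
    - {"translation": [0, 0, -25], "roll": 0}
    - {"translation": [0, 0, -25], "roll": 0}
    - {"translation": [0, 0, -25], "roll": 0}
  fingers: 0.6

```text
time: 6.95
tool_pos: [0.5872, 0.1896, 0.2026]
tool_rot: [-3.141, 0.0, 2.83]
contact_force: [-0.2, 0.4, 0.6]
opening: 0.0551
grip_force: 0.0
```

Request:
step_arm:
  commands:
    - {"translation": [-4.2, -39, 0], "roll": 0}
    - {"translation": [-4.2, -39, 0], "roll": 0}
    - {"translation": [-4.2, -39, 0], "roll": 0}
    - {"translation": [-4.2, -39, 0], "roll": 0}
    - {"translation": [-4.2, -39, 0], "roll": 0}
    - {"translation": [-4.2, -39, 0], "roll": 0}
    - {"translation": [-4.2, -39, 0], "roll": 0}
    - {"translation": [-4.2, -39, 0], "roll": 0}
    - {"translation": [0, 0, 0], "roll": -0.11}
    - {"translation": [0, 0, 0], "roll": -0.11}
    - {"translation": [0, 0, 0], "roll": -0.11}
    - {"translation": [0, 0, 0], "roll": -0.11}
    - {"translation": [0, 0, 0], "roll": -0.11}
    - {"translation": [0, 0, 0], "roll": -0.1}
    - {"translation": [0, 0, 0], "roll": 0}
    - {"translation": [0, 0, 0], "roll": 0}

```text
time: 8.28
tool_pos: [0.5239, -0.1176, 0.2012]
tool_rot: [-3.141, 0.0, -2.806]
contact_force: [0.7, 0.9, -0.7]
opening: 0.0551
grip_force: 0.0
```

```bash
python3 - <<'E'
from cell import *
import cv2,numpy as np
print(observe()['tool_pos'],observe()['tool_rot'])
c=get_calibration("wrist"); im=read_camera("wrist")
np.savez("w2.npz",K=c['camera_matrix'],T=c['world_from_camera'])
print(search_frame("wrist","module"),search_frame("wrist","dock"))
cv2.imwrite("pics/w2full.png",im[:,:,::-1])
a=cv2.resize(im[60:260,220:420,::-1],(600,600),interpolation=cv2.INTER_CUBIC)
cv2.imwrite("pics/w2.png",a)
E
```

```text
[ 0.52389948 -0.11762495  0.20119774] [-3.14117337e+00  2.75449874e-04 -2.80579970e+00]
[{'at': [0.5416, -0.2605, 0.0538], 'confidence': 0.72}, {'at': [0.5203, -0.1197, 0.0888], 'confidence': 0.6}] []
```

View pics/w2.png

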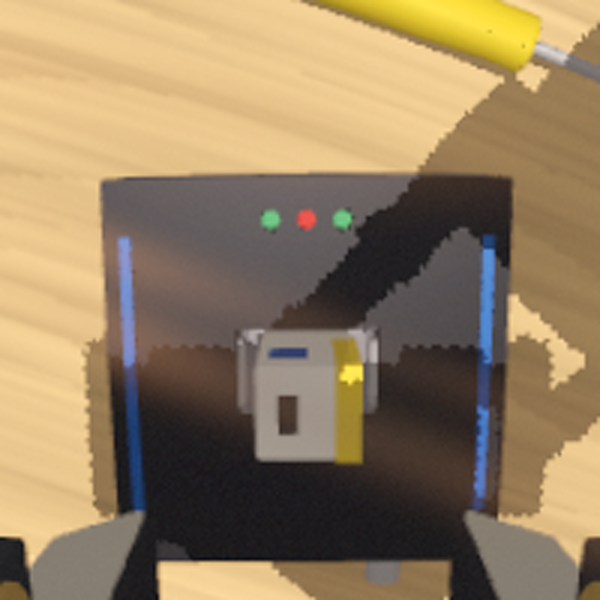

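The wrist crop shows the module's top at (257,365)-(362,365)-(364,463)-(254,460). The stripe is on the right, which is tool +y, and the module is square to the dock.

```bash
python3 - <<'E'
from h import *
c=np.load("w2.npz");K,T=c['K'],c['T']
p=[fish(K,T,(220+u/3,60+v/3),.092)[:2] for u,v in [(257,365),(362,365),(364,463),(254,460)]]
print(p,np.mean(p,0))
for i in range(4):
    e=p[(i+1)%4]-p[i]; print(np.linalg.norm(e),np.arctan2(e[1],e[0]))
q=[fish(K,T,(220+u/3,60+v/3),.046)[:2] for u,v in [(102,182),(512,178)]]
e=q[1]-q[0];print(q,np.linalg.norm(e),np.arctan2(e[1],e[0]))
psi=-2.806;t=np.array([.5239,-.1176]);d=np.mean(p,0)-t
print("tool x,y:",d@[np.cos(psi),np.sin(psi)],d@[np.sin(psi),-np.cos(psi)])
E
```

```text
[array([ 0.51677404, -0.13400041]), array([ 0.50655393, -0.10470792]), array([ 0.53505536, -0.09356517]), array([ 0.5451633 , -0.12550455])] [ 0.52588666 -0.11444451]
0.031024197028658322 1.9064895396371102
0.030602163643117526 0.3726836670280106
0.03350066176627696 -1.2642962772429212
0.029633260549564874 -2.850812082976533
[array([ 0.48408732, -0.20321627]), array([ 0.43694994, -0.0723907 ])] 0.13905848115855854 1.916623734949198
tool x,y: -0.0029150247360747194 0.002325194725308176
```

Request:
step_arm:
  commands:
    - {"translation": [-2.5, 2, 0], "roll": 0}
    - {"translation": [0, 0, 20], "roll": 0}
    - {"translation": [0, 0, 25], "roll": 0}
    - {"translation": [0, 0, 25], "roll": 0}
    - {"translation": [0, 0, 25], "roll": 0}
    - {"translation": [0, 0, 20], "roll": 0}
    - {"translation": [0, 0, 10], "roll": 0}
    - {"translation": [0, 0, 0], "roll": 0}
    - {"translation": [0, 0, 0], "roll": 0}
  fingers: 0.52

```text
time: 9.18
tool_pos: [0.5259, -0.1148, 0.076]
tool_rot: [-3.142, -0.0, -2.803]
contact_force: [0.8, 0.4, -0.2]
opening: 0.0481
grip_force: 0.0
```

Request:
step_arm:
  commands:
    - {"translation": [0, -2, 0], "roll": 0}
    - {"translation": [0, -2, 0], "roll": 0}
    - {"translation": [0, -2, 0], "roll": 0}
    - {"translation": [0, -2, 0], "roll": 0}
    - {"translation": [0, -1, 0], "roll": 0}
    - {"translation": [0, 0, 0], "roll": 0}
    - {"translation": [0, 0, 0], "roll": 0}

```text
time: 9.77
tool_pos: [0.5287, -0.1233, 0.0759]
tool_rot: [-3.141, 0.0, -2.803]
contact_force: [0.8, 1.5, -0.7]
opening: 0.0479
grip_force: 0.3
```

Request:
step_arm:
  commands:
    - {"translation": [0, -2, 0], "roll": 0}
    - {"translation": [0, -2, 0], "roll": 0}
    - {"translation": [0, -1, 0], "roll": 0}
    - {"translation": [0, 0, 0], "roll": 0}
    - {"translation": [0, 0, 0], "roll": 0}

```text
time: 10.18
tool_pos: [0.5293, -0.1257, 0.076]
tool_rot: [3.137, -0.001, -2.803]
contact_force: [-3.1, 10.7, 8.0]
opening: 0.0476
grip_force: 5.6
```

Request:
step_arm:
  commands:
    - {"translation": [0, -2, 0], "roll": 0}
    - {"translation": [0, -2, 0], "roll": 0}
    - {"translation": [0, -1, 0], "roll": 0}
    - {"translation": [0, 0, 0], "roll": 0}
    - {"translation": [0, 0, 0], "roll": 0}

```text
time: 10.6
tool_pos: [0.5319, -0.1323, 0.0761]
tool_rot: [3.141, 0.0, -2.802]
contact_force: [-0.5, 2.1, 2.5]
opening: 0.0475
grip_force: 1.5
```

Request:
step_arm:
  commands:
    - {"translation": [0, -2, 0], "roll": 0}
    - {"translation": [0, -1, 0], "roll": 0}
    - {"translation": [0, 0, 0], "roll": 0}
    - {"translation": [0, 0, 0], "roll": 0}

```text
time: 10.93
tool_pos: [0.5331, -0.1356, 0.0761]
tool_rot: [3.141, 0.0, -2.803]
contact_force: [-1.4, 2.9, 7.5]
opening: 0.0478
grip_force: 3.1
```

```bash
python3 - <<'E'
from cell import *
import cv2,numpy as np
im=read_camera("scene")[:,:,::-1]; w=read_camera("wrist")[:,:,::-1]
a=cv2.resize(im[140:240,260:360],(400,400),interpolation=cv2.INTER_CUBIC)
b=cv2.resize(w[120:260,250:390],(400,400),interpolation=cv2.INTER_CUBIC)
cv2.imwrite("pics/t1.png",np.hstack([a,b]))
E
```

```text
(no output)
```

View pics/t1.png

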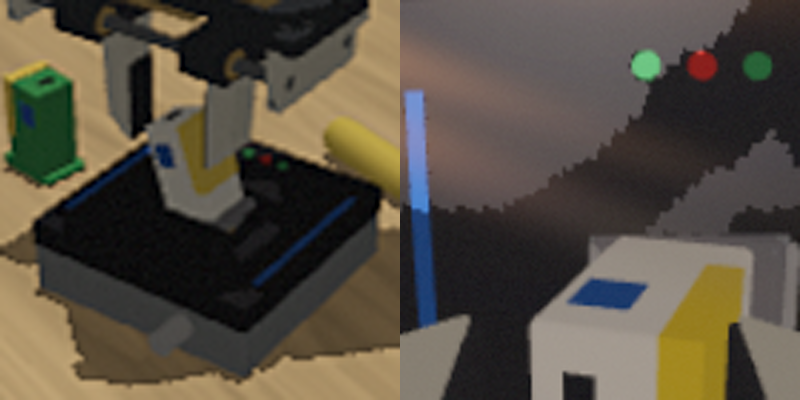

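The scene view shows the module clearly tilted about 0.25 rad, with its striped foot out past the catch (crop near (240,210)). Next I'll push the other way with the other finger.

Request:
step_arm:
  commands:
    - {"translation": [0, 4, 0], "roll": 0}
    - {"translation": [0, 4, 0], "roll": 0}
    - {"translation": [0, 4, 0], "roll": 0}
    - {"translation": [0, 4, 0], "roll": 0}
    - {"translation": [0, 2, 0], "roll": 0}
    - {"translation": [0, 2, 0], "roll": 0}
    - {"translation": [0, 0, 0], "roll": 0}
    - {"translation": [0, 0, 0], "roll": 0}

```text
time: 11.7
tool_pos: [0.5268, -0.1174, 0.0759]
tool_rot: [-3.14, 0.001, -2.802]
contact_force: [0.5, -4.4, -0.8]
opening: 0.0475
grip_force: 2.2
```

Request:
step_arm:
  commands:
    - {"translation": [0, 2, 0], "roll": 0}
    - {"translation": [0, 2, 0], "roll": 0}
    - {"translation": [0, 0, 0], "roll": 0}
    - {"translation": [0, 0, 0], "roll": 0}

```text
time: 12.03
tool_pos: [0.5266, -0.1147, 0.077]
tool_rot: [-3.137, 0.003, -2.802]
contact_force: [1.2, -7.2, 4.7]
opening: 0.0475
grip_force: 3.7
```

Request:
step_arm:
  commands:
    - {"translation": [0, 2, 0], "roll": 0}
    - {"translation": [0, 2, 0], "roll": 0}
    - {"translation": [0, 0, 0], "roll": 0}
    - {"translation": [0, 0, 0], "roll": 0}

```text
time: 12.37
tool_pos: [0.5262, -0.1115, 0.0777]
tool_rot: [-3.135, 0.005, -2.802]
contact_force: [2.5, -8.8, 6.3]
opening: 0.0478
grip_force: 4.4
```

Request:
step_arm:
  commands:
    - {"translation": [0, 2, 0], "roll": 0}
    - {"translation": [0, 2, 0], "roll": 0}
    - {"translation": [0, 0, 0], "roll": 0}
    - {"translation": [0, 0, 0], "roll": 0}

```text
time: 12.7
tool_pos: [0.5219, -0.105, 0.0757]
tool_rot: [3.141, -0.0, -2.803]
contact_force: [-0.4, 0.2, 0.6]
opening: 0.048
grip_force: 0.0
```

Request:
step_arm:
  commands:
    - {"translation": [0, 2, 0], "roll": 0}
    - {"translation": [0, 2, 0], "roll": 0}
    - {"translation": [0, 0, 0], "roll": 0}
    - {"translation": [0, 0, 0], "roll": 0}

```text
time: 13.03
tool_pos: [0.5207, -0.1013, 0.0755]
tool_rot: [3.141, -0.001, -2.802]
contact_force: [-0.6, -0.3, 0.0]
opening: 0.048
grip_force: 0.1
```

```bash
python3 - <<'E'
from cell import *
import cv2,numpy as np
im=read_camera("scene")[:,:,::-1]; w=read_camera("wrist")[:,:,::-1]
a=cv2.resize(im[140:240,260:360],(400,400),interpolation=cv2.INTER_CUBIC)
b=cv2.resize(w[120:260,250:390],(400,400),interpolation=cv2.INTER_CUBIC)
cv2.imwrite("pics/t2.png",np.hstack([a,b]))
E
```

```text
(no output)
```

View pics/t2.png

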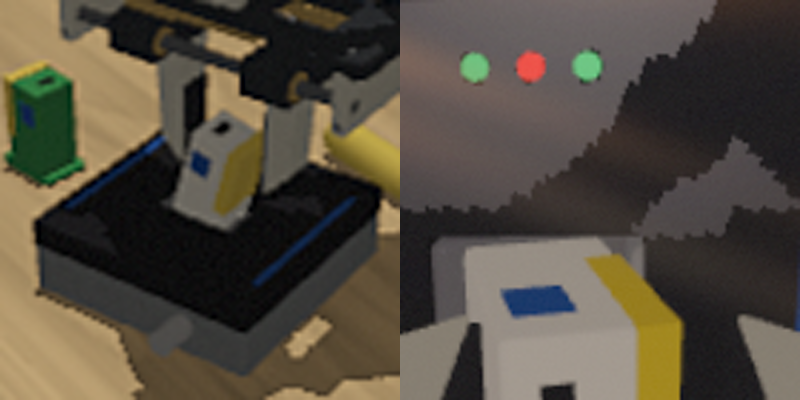

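The module now leans toward the striped side with its plain side up. I'll push a bit further to be sure it is past the catch.

Request:
step_arm:
  commands:
    - {"translation": [0, 2, 0], "roll": 0}
    - {"translation": [0, 1, 0], "roll": 0}
    - {"translation": [0, 0, 0], "roll": 0}
    - {"translation": [0, 0, 0], "roll": 0}

```text
time: 13.47
tool_pos: [0.5201, -0.0989, 0.0759]
tool_rot: [-3.141, 0.0, -2.802]
contact_force: [1.4, -1.3, 2.1]
opening: 0.0474
grip_force: 0.8
```

Request:
step_arm:
  commands:
    - {"translation": [0, 2, 0], "roll": 0}
    - {"translation": [0, 1, 0], "roll": 0}
    - {"translation": [0, 0, 0], "roll": 0}
    - {"translation": [0, 0, 0], "roll": 0}

```text
time: 13.8
tool_pos: [0.5189, -0.0958, 0.0757]
tool_rot: [3.142, -0.0, -2.802]
contact_force: [0.5, -1.6, 0.8]
opening: 0.0479
grip_force: 0.7
```

Request:
step_arm:
  commands:
    - {"translation": [0, -4, 0], "roll": 0}
    - {"translation": [0, -4, 0], "roll": 0}
    - {"translation": [0, -4, 0], "roll": 0}
    - {"translation": [0, -4, 0], "roll": 0}
    - {"translation": [0, -4, 0], "roll": 0}
    - {"translation": [0, 0, 7], "roll": 0}
    - {"translation": [0, 0, 7], "roll": 0}
    - {"translation": [0, 0, 4], "roll": 0}
    - {"translation": [0, 0, 0], "roll": 0}
  fingers: 0.8

```text
time: 14.55
tool_pos: [0.5246, -0.1144, 0.0562]
tool_rot: [3.14, -0.002, -2.802]
contact_force: [-0.6, -0.4, 0.6]
opening: 0.0736
grip_force: 0.0
```

Request:
step_arm:
  commands:
    - {"translation": [0, 0, 0], "roll": 0}
    - {"translation": [0, 0, 0], "roll": 0}
    - {"translation": [0, 0, 0], "roll": 0}
    - {"translation": [0, 0, 0], "roll": 0}
    - {"translation": [0, 0, 0], "roll": 0}
    - {"translation": [0, 0, 0], "roll": 0}
    - {"translation": [0, 0, 0], "roll": 0}
    - {"translation": [0, 0, 0], "roll": 0}
    - {"translation": [0, 0, 0], "roll": 0}
    - {"translation": [0, 0, 0], "roll": 0}
  fingers: 0
  grip_force: 55

```text
time: 15.38
tool_pos: [0.526, -0.1152, 0.0578]
tool_rot: [-3.141, 0.001, -2.802]
contact_force: [1.6, -1.2, 0.1]
opening: 0.0318
grip_force: 54.9
```

Request:
step_arm:
  commands:
    - {"translation": [0, 0, -1], "roll": 0}
    - {"translation": [0, 0, -2], "roll": 0}
    - {"translation": [0, 0, -2], "roll": 0}
    - {"translation": [0, 0, -2], "roll": 0}
    - {"translation": [0, 0, -2], "roll": 0}
    - {"translation": [0, 0, 0], "roll": 0}

```text
time: 15.88
tool_pos: [0.5258, -0.1149, 0.0672]
tool_rot: [-3.141, 0.001, -2.802]
contact_force: [0.1, 0.1, -0.4]
opening: 0.0317
grip_force: 54.9
```

Request:
step_arm:
  commands:
    - {"translation": [0, 0, -3], "roll": 0}
    - {"translation": [0, 0, -3], "roll": 0}
    - {"translation": [0, 0, -4], "roll": 0}
    - {"translation": [0, 0, -4], "roll": 0}
    - {"translation": [0, 0, -4], "roll": 0}
    - {"translation": [0, 0, -2], "roll": 0}
    - {"translation": [0, 0, 0], "roll": 0}
    - {"translation": [0, 0, 0], "roll": 0}
    - {"translation": [0, 0, 0], "roll": 0}

```text
time: 16.63
tool_pos: [0.5255, -0.1148, 0.0866]
tool_rot: [3.141, -0.0, -2.802]
contact_force: [-0.5, 0.1, -1.8]
opening: 0.0317
grip_force: 54.9
```

```bash
python3 - <<'E'
from cell import *
import cv2,numpy as np
im=read_camera("scene")[:,:,::-1]; t=read_camera("top")[:,:,::-1]
a=cv2.resize(im[130:330,260:460],(400,400),interpolation=cv2.INTER_CUBIC)
b=cv2.resize(t[148:228,194:274],(400,400),interpolation=cv2.INTER_CUBIC)
cv2.imwrite("pics/t3.png",np.hstack([a,b])); cv2.imwrite("pics/s3.png",im)
print([ (d['confidence'],d['at']) for d in search_frame("scene","module")])
E
```

```text
[(0.73, [0.5543, -0.2574, 0.0369]), (0.71, [0.5356, -0.1057, 0.0989])]
```

View pics/t3.png

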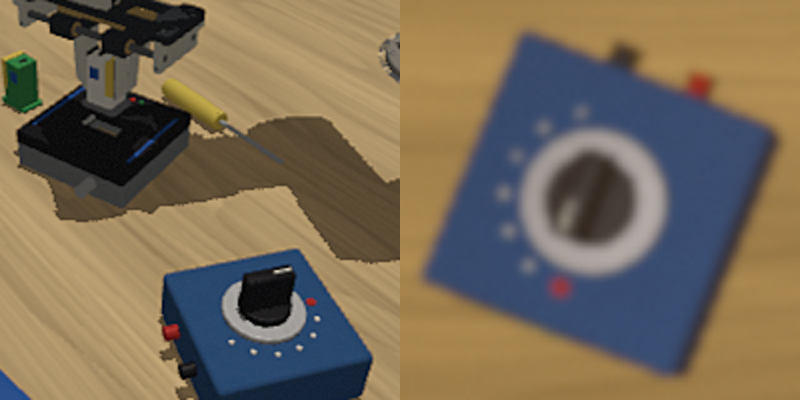

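The module hangs level over its socket at about (105,85), clear of the dock. The knob's pointer is at the red dot. I'll raise it a touch more, let it settle and hand in.

Request:
step_arm:
  commands:
    - {"translation": [0, 0, -2], "roll": 0}
    - {"translation": [0, 0, -2], "roll": 0}
    - {"translation": [0, 0, 0], "roll": 0}
    - {"translation": [0, 0, 0], "roll": 0}
    - {"translation": [0, 0, 0], "roll": 0}
    - {"translation": [0, 0, 0], "roll": 0}
    - {"translation": [0, 0, 0], "roll": 0}
    - {"translation": [0, 0, 0], "roll": 0}

```text
time: 17.45
tool_pos: [0.5256, -0.1148, 0.0907]
tool_rot: [-3.142, -0.0, -2.802]
contact_force: [0.8, -0.5, -1.6]
opening: 0.032
grip_force: 54.9
```

```bash
python3 -c "
from cell import *;o=observe();print(o['tool_pos'],o['contact_force'],o['grip_force']);print(hand_in())"
```

```text
[ 0.52557388 -0.1148281   0.09065766] [ 0.77365877 -0.49159029 -1.58862699] 54.944828152656555
the job is handed in; nothing more can be done
None
```

I handed the job in at about 17.5 s: the knob is at its off stop, the module was rocked free striped side first, and it is held level an estimated 17–28 mm above the dock, over the socket; I did not touch the spool, screwdriver or ruler, and no verdict came back.

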